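# Swing the desk camera with its remote stick

## Task

Two small desk remotes are screwed to the table, each with a spring-centred stick. Swing the desk camera round: on the remote with the orange knob, tilt the stick well over, straight toward the green arrow on its base, and hold it there for two seconds, then let go so that it springs upright again. Do not tilt the orange stick any other way, and leave the remote with the white knob alone.

Things in the scene. Friction and masses are not known exactly. Their poses are not given: they have to be found in the camera images.
- camera_remote: round grey desk remote, 112 mm across, 40 mm high, fixed to the table. Origin: centre of its underside; z up; its x axis points to the raised green arrow on its top, 40 mm from the stick (white dots on the other sides). The stick tilts any way about a pivot 45 mm above the origin, to a stop at 0.42 rad (knob 30 mm to the side); a spring centres it: about 4 N sideways at the knob when fully over.
- camera_knob (a point): centre of the orange ball knob, 32 mm in diameter, on top of the camera remote's steel stick (10 mm thick); 75 mm from the pivot, so 120 mm above the table when upright. Tilted well over means 20 mm or more to the side toward the arrow.
- lamp_knob (a point): centre of the white ball knob, 32 mm in diameter, of the other remote, which is the same in shape and size; 120 mm above the table. It must not be moved.

How it is judged:
By the outcome, as a careful person would: the job done as asked, in the order asked, and still so for the second after the job is handed in, with the robot touching nothing.
It also fails if it takes over 32 s, if anything falls off the work surface, if the arm or the gripper's body presses on something with over 40 N, if the wrist force passes 120 N, or if a joint passes its speed limit or range.

## Robot

A 7-joint arm with a two-finger parallel gripper is mounted at the origin on a cart in front of the work surface, level with it; the furniture and walls round the work are solid. World frame = base frame: x ahead of the robot, y to its left, z up, the work surface at z = 0. Lengths are in m, angles in rad, forces in N, time in s.
With the tool pointing down it reaches from about 0.4 to 0.85 m from the base axis. Payload 10.4 kg.
Tool frame: the origin (TCP) lies where the fingers leave the gripper's body, on its centre line; the fingertips stand 70 mm ahead of it and the grasp point (between the pads) lies r.grip_depth ahead of it (r.grip_depth is the distance from the TCP to the grasp point, in m); z points along the fingers, y is the direction in which the jaws open and shut (so a half turn about z gives the same grasp; the last joint's range is limited). The gripper opens to 87 mm and grips with 3 to 60 N. Pads are 19 mm wide; open, the fingers measure 117 mm over their backs; the gripper's body (75 mm by 190 mm) begins 51 mm behind the grasp point.
Start: joints at [-1.211, 0.332, -0.065, 1.46, 0.022, 1.35, -0.088], TCP at [0.233, 0.58, 0.292] pointing down, gripper open.
Joint ranges: [-2.6, 2.6], [-0.5, 2.12], [-1.47, 1.34], [0.16, 2.42], [-1.27, 4.41], [0.06, 2.06], [-2.6, 2.6]. Speed limits (rad/s): [2.22, 2.22, 2.79, 2.79, 3.14, 3.14, 3.14].

## Interface

Orientations are given as a unit quaternion [x, y, z, w].
In Python, from bench import monitor, viewer, workorder, nets, r gives the robot as it stands.
- The arm moves only by the tool drive_tool, never from a script. Its argument "plan" is a list of rows, each an object of numbers: "rx", "ry", "rz": the turn, a rotation vector about the tool's x, y, z in units of 360 degrees (1.0 is 360 degrees); "x", "y", "z": the shift along the tool's x, y, z in units of 1000 mm (1.0 is 1000 mm); "fingers": the opening, from 0 (shut) to 1 (fully open). In form: [{"rx": .., "ry": .., "rz": .., "x": .., "y": .., "z": .., "fingers": ..}, ...]. A call has 1 to 12 rows; each row is the pose to reach, as a shift and turn from the pose commanded when the call began, along the tool's axes at that moment, turning the shorter way round; what a row does not reach only later rows make up. A row lasts 1/8 s, in which the tool goes at most 62.5 mm and 10.7 degrees, less where a joint would pass 70% of its speed; a pose out of reach is approached as far as the arm can. A call with a number of a shift or a turn outside -1 to 1 is refused whole. A call with a gripper value outside its range is refused whole. The fingers move at their own pace and stop on an object; "squeeze" is the grip in N (left out, the last holds). Time passes only in rows, so rows that repeat a pose let the fingers close. It gives the time, the measured TCP pose, the force and the opening at its end, in the units of the state.
- monitor.read_state(): the state, without advancing time (a new reading comes with each control period).
- viewer.camera(name): name is "side" or "top" or "wrist"; returns a dict with "color" (480x640x3 uint8, red, green, blue), "depth" (480x640 float32, m along the optical axis (not along the pixel's ray), 0 where there is no reading), "camera_matrix" (3x3 intrinsics, pixels), "xyz" and "rotation" of the camera in the world. Camera axes: x right, y down, z forward; pixel columns grow to the right and rows downward; lengths in m; the calibration is good to about 2 mm. A picture is of the moment at which its call begins.
- workorder.close_job(): hands the job in, once; it reports no verdict.
Trained networks look in the newest picture that a camera, given by its name, has taken for a name from the list of things; names that differ only in an ending like _2 or _b are one class to them, and where a whole thing is asked for, a point or a joint stands for the part that bears it (a point fixed in the world has none). Each returns a list of dicts, best first, with "confidence" (0 to 1); they miss things now and then, are a little off and sometimes report something else, mostly with a low value. They report only what shows in the picture. A call takes as long as a camera call.
- nets.find_in(label, camera): "centre" ([x, y, z] in m, in world coordinates, good to about 4 mm: the middle of the surface that is visible of it).
- nets.regions_of(label, camera): "region" (480x640 bool, what is visible of it).
The state is a dict: "time": time; "joint_positions": joint angles; "joint_vel": joint speeds; "joint_torque": joint torques, N m; "ee_pos": TCP position; "eef_rot": TCP orientation; "ft_force": force on the tool from outside, world axes, zero at the start; "torque": the same for the moment, N m; "width": finger opening in m.
Only numpy, scipy, OpenCV 4.12 (cv2) and the standard library are available. Lean on these libraries where they do the work, as an engineer would, in place of code of your own. Each camera call takes 0.05 s, during which the arm holds its last target.

## Working session

There is one attempt and no reset: what is moved stays moved. The work goes in short steps, Python scripts to look and compute and a tool call to move; the robot and the scene stay as the last step left them, time stands still between calls to the robot, and variables do not carry over. Pictures are saved under pics/ and viewed, and the job is handed in when it is done.

Besides the shell and the picture viewer there is one more tool, called as a command line: name --argument value ..., lists and objects as JSON in quotes. drive_tool: Moves the arm, as the interface text tells. Its arguments: {"type":"object","properties":{"plan":{"type":"array","items":{"type":"object","properties":{"rx":{"type":"number","minimum":-1,"maximum":1},"ry":{"type":"number","minimum":-1,"maximum":1},"rz":{"type":"number","minimum":-1,"maximum":1},"x":{"type":"number","minimum":-1,"maximum":1},"y":{"type":"number","minimum":-1,"maximum":1},"z":{"type":"number","minimum":-1,"maximum":1},"fingers":{"type":"number"}}}},"squeeze":{"type":"number"}},"required":["plan"]}

```bash
mkdir -p pics; ls; python3 - <<'E'
from bench import monitor, viewer, nets, r
import cv2, numpy as np
s=monitor.read_state(); print({k:np.round(v,4).tolist() for k,v in s.items()}, r.grip_depth)
for c in ["side","top"]:
    d=viewer.camera(c); cv2.imwrite(f"pics/{c}0.png",d["color"][:,:,::-1])
    print(c,np.round(d["xyz"],3),np.round(d["rotation"],3).tolist(),d["camera_matrix"].tolist())
    for n in ["camera_remote","camera_knob","lamp_knob"]:
        print(n,[(np.round(f["centre"],4).tolist(),round(f["confidence"],2)) for f in nets.find_in(n,c)])
E
```

```text
pics
{'time': 0.0, 'joint_positions': [-1.2106, 0.3329, -0.0647, 1.461, 0.0216, 1.3499, -0.0885], 'joint_vel': [-0.0012, 0.0022, 0.0012, 0.0002, 0.0005, 0.0013, 0.0015], 'joint_torque': [-0.0001, -62.3256, 0.0246, -38.9891, -0.0614, 0.0399, 0.0001], 'ee_pos': [0.2333, 0.5795, 0.2915], 'eef_rot': [0.1902, 0.9817, -0.0007, -0.0001], 'ft_force': [-0.0383, -0.2001, -0.1528], 'torque': [0.0086, -0.0241, -0.0325], 'width': 0.0872} 0.051
side [ 0.155 -0.684  0.5  ] [0.831, -0.244, 0.148, -0.477] [[496.92692563127275, 0.0, 314.9624867064023], [0.0, 496.92692563127275, 232.86550891903028], [0.0, 0.0, 1.0]]
camera_remote [([0.4244, -0.0964, 0.0419], 0.8)]
camera_knob [([0.4297, -0.0851, 0.0644], 0.57)]
lamp_knob [([0.6327, -0.0822, 0.0679], 0.94)]
top [ 0.507 -0.07   0.956] [-0.704, 0.709, -0.035, 0.017] [[483.71530595482903, 0.0, 323.0149939138993], [0.0, 483.71530595482903, 242.64899957972148], [0.0, 0.0, 1.0]]
camera_remote [([0.441, -0.0726, 0.0409], 0.86), ([0.6328, -0.0776, 0.0631], 0.66), ([0.4387, -0.0768, 0.0603], 0.25)]
camera_knob [([0.442, -0.0773, 0.0578], 0.92)]
lamp_knob [([0.6319, -0.076, 0.0645], 0.91)]
```

View pics/top0.png

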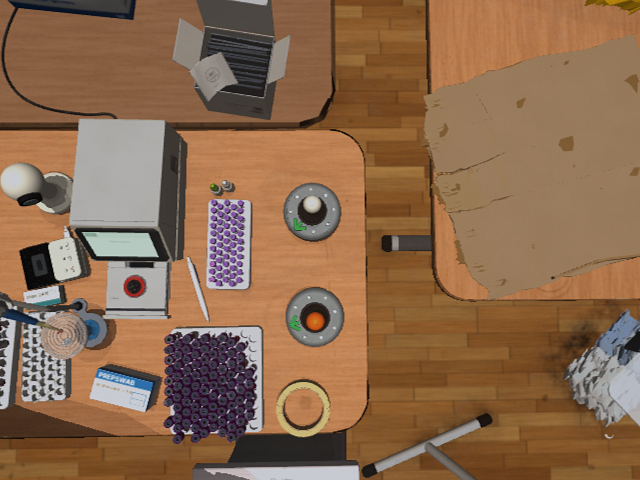

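View pics/side0.png

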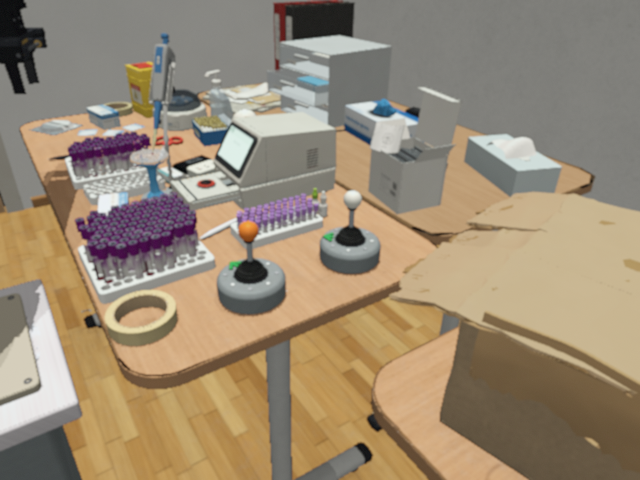

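```bash
cat > h.py <<'E'
from bench import monitor, viewer, nets, r
import cv2, numpy as np
def cloud(d):
    K=d["camera_matrix"];v,u=np.mgrid[:480,:640];z=d["depth"]
    p=np.stack([(u-K[0,2])*z/K[0,0],(v-K[1,2])*z/K[1,1],z],-1)
    return p@np.array(d["rotation"]).T+np.array(d["xyz"])
def sphere(P):
    A=np.c_[2*P,np.ones(len(P))];b=(P**2).sum(1);x=np.linalg.lstsq(A,b,rcond=None)[0]
    return x[:3],np.sqrt(x[3]+x[:3]@x[:3])
E
python3 - <<'E'
from h import *
from scipy.optimize import least_squares
for c in ["top","side"]:
    d=viewer.camera(c);P=cloud(d);hsv=cv2.cvtColor(d["color"],cv2.COLOR_RGB2HSV)
    H,S,V=cv2.split(hsv); ok=d["depth"]>0
    near=ok&(np.hypot(P[...,0]-.435,P[...,1]+.075)<.08)
    near2=ok&(np.hypot(P[...,0]-.63,P[...,1]+.075)<.07)
    org=near&(P[...,2]>.1)&(P[...,2]<.145)&(S>120)
    f=lambda Q:least_squares(lambda x:np.linalg.norm(Q-x,axis=1)-.016,Q.mean(0)-[0,0,.01],loss='soft_l1',f_scale=.002).x
    print(c,"knob",org.sum(),f(P[org]).round(4), sphere(P[org]))
    w=near2&(P[...,2]>.11)&(P[...,2]<.145); print("white",w.sum(),f(P[w]).round(4))
    for nm,n in(("o",near),("w",near2)):
        g=n&(H>45)&(H<85)&(S>100)&(P[...,2]>.03)&(P[...,2]<.06)
        print("green",nm,g.sum(),P[g].mean(0).round(4),P[g].min(0).round(3),P[g].max(0).round(3), np.argwhere(g).mean(0))
    if c=="top":
        rim=near&(P[...,2]>.03)&(P[...,2]<.048)
        (cx,cy),rad=cv2.minEnclosingCircle((P[rim][:,:2]*1000).astype(np.float32)); print("base",cx,cy,rad,np.median(P[rim][:,2]))
        x=cv2.resize(d["color"][270:370,265:365],(700,700)[:2],interpolation=cv2.INTER_CUBIC)[:600]; cv2.imwrite("pics/crop0.png",x[:,:,::-1])
        m=ok&(P[...,2]>.2); print("tall",m.sum())
        for lo in np.arange(-.3,.6,.1):
            q=ok&(P[...,0]>.1)&(P[...,0]<.62)&(P[...,1]>lo)&(P[...,1]<lo+.1); 
            if q.any(): print(round(lo,2),[ (round(a,2),round(P[q&(P[...,0]>a)&(P[...,0]<a+.1)][:,2].max(),3)) for a in np.arange(.1,.6,.1) if (q&(P[...,0]>a)&(P[...,0]<a+.1)).any()])
E
```

```text
Traceback (most recent call last):
  File "h.py", line 6, in cloud
    return p@np.array(d["rotation"]).T+np.array(d["xyz"])
           ~^~~~~~~~~~~~~~~~~~~~~~~~~~
ValueError: matmul: Input operand 1 has a mismatch in its core dimension 0, with gufunc signature (n?,k),(k,m?)->(n?,m?) (size 4 is different from 3)
```

Rotation is a quaternion; fix the helper.

```bash
sed -i 's/np.array(d\["rotation"\]).T/Rotation.from_quat(d["rotation"]).as_matrix().T/; 1i from scipy.spatial.transform import Rotation' h.py
cat > m.py <<'E'
from h import *
from scipy.optimize import least_squares
for c in ["top","side"]:
    d=viewer.camera(c);P=cloud(d);hsv=cv2.cvtColor(d["color"],cv2.COLOR_RGB2HSV)
    H,S,V=cv2.split(hsv); ok=d["depth"]>0
    near=ok&(np.hypot(P[...,0]-.435,P[...,1]+.075)<.08)
    near2=ok&(np.hypot(P[...,0]-.63,P[...,1]+.075)<.07)
    org=near&(P[...,2]>.1)&(P[...,2]<.145)&(S>120)
    f=lambda Q:least_squares(lambda x:np.linalg.norm(Q-x,axis=1)-.016,Q.mean(0)-[0,0,.01],loss='soft_l1',f_scale=.002).x
    print(c,"knob",org.sum(),f(P[org]).round(4), sphere(P[org]))
    w=near2&(P[...,2]>.11)&(P[...,2]<.145); print("white",w.sum(),f(P[w]).round(4))
    for nm,n in(("o",near),("w",near2)):
        g=n&(H>45)&(H<85)&(S>100)&(P[...,2]>.03)&(P[...,2]<.06)
        print("green",nm,g.sum(),P[g].mean(0).round(4),P[g].min(0).round(3),P[g].max(0).round(3), np.argwhere(g).mean(0))
    if c=="top":
        rim=near&(P[...,2]>.03)&(P[...,2]<.048)
        (cx,cy),rad=cv2.minEnclosingCircle((P[rim][:,:2]*1000).astype(np.float32)); print("base",cx,cy,rad,np.median(P[rim][:,2]))
        x=cv2.resize(d["color"][270:355,265:365],(700,595),interpolation=cv2.INTER_CUBIC); cv2.imwrite("pics/crop0.png",x[:,:,::-1])
        for lo in np.arange(-.3,.6,.1):
            q=ok&(P[...,1]>lo)&(P[...,1]<lo+.1)
            print(round(lo,2),[ (round(a,2),round(P[q&(P[...,0]>a)&(P[...,0]<a+.1)][:,2].max(),3)) for a in np.arange(.1,.7,.1) if (q&(P[...,0]>a)&(P[...,0]<a+.1)).any()])
E
python3 m.py
```

```text
top knob 274 [ 0.4354 -0.0765  0.1198] (array([ 0.43548446, -0.07645488,  0.12107653]), np.float64(0.015172213092148687))
white 258 [ 0.6377 -0.0727  0.1199]
green o 84 [ 0.4241 -0.038   0.0427] [ 0.412 -0.049  0.038] [ 0.439 -0.028  0.048] [323.36904762 294.39285714]
green w 82 [ 0.6076 -0.0457  0.0428] [ 0.599 -0.059  0.038] [ 0.62  -0.038  0.046] [225.63414634 298.06097561]
base 435.5198669433594 -76.58007049560547 55.721641540527344 0.039753396713021805
-0.3 [(np.float64(0.1), np.float64(-0.739)), (np.float64(0.2), np.float64(-0.737)), (np.float64(0.3), np.float64(-0.739)), (np.float64(0.4), np.float64(-0.738)), (np.float64(0.5), np.float64(-0.741)), (np.float64(0.6), np.float64(0.17))]
-0.2 [(np.float64(0.1), np.float64(0.005)), (np.float64(0.2), np.float64(0.028)), (np.float64(0.3), np.float64(0.042)), (np.float64(0.4), np.float64(0.05)), (np.float64(0.5), np.float64(0.043)), (np.float64(0.6), np.float64(0.044))]
-0.1 [(np.float64(0.1), np.float64(0.005)), (np.float64(0.2), np.float64(0.029)), (np.float64(0.3), np.float64(0.232)), (np.float64(0.4), np.float64(0.138)), (np.float
[... 977 characters left out ...]
), np.float64(0.047)), (np.float64(0.4), np.float64(0.209)), (np.float64(0.5), np.float64(0.044)), (np.float64(0.6), np.float64(0.148))]
0.5 [(np.float64(0.2), np.float64(0.033)), (np.float64(0.3), np.float64(0.045)), (np.float64(0.4), np.float64(0.047)), (np.float64(0.5), np.float64(0.005)), (np.float64(0.6), np.float64(0.004))]
side knob 305 [ 0.4344 -0.0769  0.1203] (array([ 0.434036  , -0.0779943 ,  0.12075061]), np.float64(0.015108773645090234))
white 260 [ 0.6365 -0.0728  0.1205]
green o 50 [ 0.4213 -0.0459  0.0455] [ 0.412 -0.07   0.04 ] [ 0.432 -0.034  0.06 ] [264.16 234.18]
green w 47 [ 0.6066 -0.0503  0.043 ] [ 0.598 -0.061  0.04 ] [ 0.619 -0.041  0.045] [236.38297872 328.65957447]
```

```bash
ls pics
```

```text
crop0.png
side0.png
top0.png
```

View pics/crop0.png

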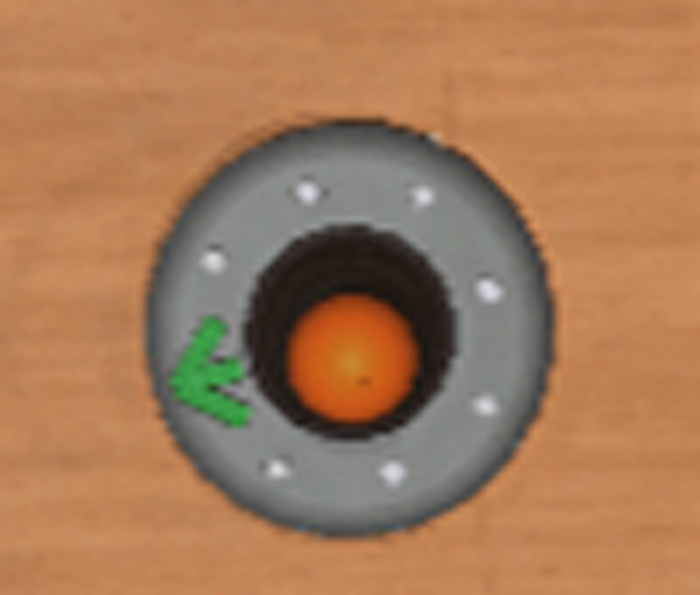

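```bash
python3 - <<'E'
from h import *
d=viewer.camera("top");P=cloud(d)
q=(P[...,0]>.3)&(P[...,0]<.4)&(P[...,1]>-.1)&(P[...,1]<0.0)&(P[...,2]>.1)&(d["depth"]>0); print("speck",q.sum(),np.argwhere(q)[:5],P[q][:5])
for c0 in ((.4355,-.0766),(.637,-.0727)):
    H,S,V=cv2.split(cv2.cvtColor(d["color"],cv2.COLOR_RGB2HSV))
    rr=np.hypot(P[...,0]-c0[0],P[...,1]-c0[1])
    m=(rr>.033)&(rr<.047)&(V>165)&(S<50)&(P[...,2]<.06)
    n,l,st,ce=cv2.connectedComponentsWithStats(m.astype(np.uint8))
    K=d["camera_matrix"];A=[]
    for u,v in ce[1:]:
        z=d["xyz"][2]-.0415
        ray=Rotation.from_quat(d["rotation"]).apply([(u-K[0,2])/K[0,0],(v-K[1,2])/K[1,1],1]); p=np.array(d["xyz"])+ray*(.0415-d["xyz"][2])/ray[2]
        a=np.degrees(np.arctan2(p[1]-c0[1],p[0]-c0[0])); A.append(a); print(p.round(4),round(a,1), round(a%40,1))
R=Rotation.from_quat(monitor.read_state()["eef_rot"]); print(R.as_matrix().round(4))
E
```

```text
speck 1 [[405 323]] [[ 0.32198466 -0.08603774  0.23024535]]
[ 0.4728 -0.0642  0.0415] 18.3 18.3
[ 0.4716 -0.0957  0.0415] -27.9 12.1
[ 0.4546 -0.0395  0.0415] 62.8 22.8
[ 0.4464 -0.113   0.0415] -73.3 6.7
[ 0.4155 -0.112   0.0415] -119.4 0.6
[ 0.3993 -0.0562  0.0415] 150.6 30.6
[ 0.3982 -0.0866  0.0415] -165.0 35.0
[ 0.6784 -0.0695  0.0415] 4.4 4.4
[ 0.6666 -0.0976  0.0415] -40.1 39.9
[ 0.6637 -0.0439  0.0415] 47.2 7.2
[ 0.6397 -0.1131  0.0415] -86.2 33.8
[ 0.6351 -0.0308  0.0415] 92.6 12.6
[ 0.6115 -0.1007  0.0415] -132.3 27.7
[ 0.5968 -0.0739  0.0415] -178.2 21.8
[[-0.9277  0.3735 -0.    ]
 [ 0.3735  0.9277  0.    ]
 [ 0.      0.     -1.    ]]
```

drive_tool --plan '[{"x":-0.04,"y":-0.037,"z":-0.03,"rz":-0.01,"fingers":0.65},{"x":-0.085,"y":-0.078,"z":-0.05,"rz":-0.02,"fingers":0.65},{"x":-0.13,"y":-0.12,"z":-0.05,"rz":-0.03,"fingers":0.65},{"x":-0.175,"y":-0.16,"z":-0.05,"rz":-0.04,"fingers":0.65},{"x":-0.22,"y":-0.2,"z":-0.05,"rz":-0.05,"fingers":0.65},{"x":-0.269,"y":-0.248,"z":-0.05,"rz":-0.06,"fingers":0.65},{"x":-0.3,"y":-0.3,"z":-0.05,"rz":-0.07,"fingers":0.65},{"x":-0.33,"y":-0.35,"z":-0.05,"rz":-0.08,"fingers":0.65},{"x":-0.36,"y":-0.4,"z":-0.05,"rz":-0.09,"fingers":0.65},{"x":-0.39,"y":-0.45,"z":-0.05,"rz":-0.1,"fingers":0.65},{"x":-0.415,"y":-0.5,"z":-0.05,"rz":-0.107,"fingers":0.65},{"x":-0.432,"y":-0.533,"z":-0.05,"rz":-0.107,"fingers":0.65}]'

```text
validation failed for argument at $.pl...
```

```bash
cat > st.py <<'E'
from h import *
s=monitor.read_state();R=Rotation.from_quat(s["eef_rot"]).as_matrix()
print({k:np.round(s[k],4).tolist() for k in("time","ee_pos","ft_force","width","joint_positions")});print(R.round(4),"y yaw",np.degrees(np.arctan2(R[1,1],R[0,1])))
d=np.array([.435,-.0766,.120+.0])-np.array(s["ee_pos"]); print("knob in tool",(R.T@d).round(4))
E
python3 st.py
```

```text
{'time': 0.6, 'ee_pos': [0.2334, 0.5798, 0.2922], 'ft_force': [-0.2735, -0.1021, 0.8126], 'width': 0.0871, 'joint_positions': [-1.2106, 0.3322, -0.0647, 1.4601, 0.0216, 1.3499, -0.0885]}
[[-0.9277  0.3735 -0.    ]
 [ 0.3735  0.9277  0.    ]
 [ 0.      0.     -1.    ]] y yaw 68.07142097856195
knob in tool [-0.4321 -0.5336  0.1722]
```

drive_tool --plan '[{"rx":0,"ry":0,"rz":-0.01,"x":-0.04,"y":-0.037,"z":-0.03,"fingers":0.65},{"rx":0,"ry":0,"rz":-0.02,"x":-0.085,"y":-0.078,"z":-0.05,"fingers":0.65}]'

```text
time: 0.85
ee_pos: [0.2827, 0.4763, 0.3426]
eef_rot: [0.126, 0.992, 0.0, 0.0]
ft_force: [1.0, -1.4, 0.1]
width: 0.0741
```

drive_tool --plan '[{"rx":0,"ry":0,"rz":-0.01,"x":-0.032,"y":-0.038,"z":0,"fingers":0.65},{"rx":0,"ry":0,"rz":-0.02,"x":-0.064,"y":-0.076,"z":0,"fingers":0.65},{"rx":0,"ry":0,"rz":-0.03,"x":-0.096,"y":-0.115,"z":0,"fingers":0.65},{"rx":0,"ry":0,"rz":-0.04,"x":-0.128,"y":-0.153,"z":0,"fingers":0.65},{"rx":0,"ry":0,"rz":-0.05,"x":-0.161,"y":-0.191,"z":0,"fingers":0.65},{"rx":0,"ry":0,"rz":-0.06,"x":-0.183,"y":-0.243,"z":0,"fingers":0.65},{"rx":0,"ry":0,"rz":-0.07,"x":-0.204,"y":-0.295,"z":0,"fingers":0.65},{"rx":0,"ry":0,"rz":-0.08,"x":-0.225,"y":-0.347,"z":0,"fingers":0.65},{"rx":0,"ry":0,"rz":-0.087,"x":-0.246,"y":-0.399,"z":0,"fingers":0.65},{"rx":0,"ry":0,"rz":-0.087,"x":-0.267,"y":-0.447,"z":0,"fingers":0.65},{"rx":0,"ry":0,"rz":-0.087,"x":-0.287,"y":-0.495,"z":0,"fingers":0.65},{"rx":0,"ry":0,"rz":-0.087,"x":-0.287,"y":-0.495,"z":0,"fingers":0.65}]'

```text
time: 2.35
ee_pos: [0.4341, -0.0785, 0.3421]
eef_rot: [-0.141, 0.99, 0.0, 0.001]
ft_force: [-1.1, -0.1, -1.5]
width: 0.0563
```

```bash
python3 st.py; python3 - <<'E'
from h import *
d=viewer.camera("wrist");cv2.imwrite("pics/w1.png",d["color"][:,:,::-1])
P=cloud(d);H,S,V=cv2.split(cv2.cvtColor(d["color"],cv2.COLOR_RGB2HSV))
near=(d["depth"]>0)&(np.hypot(P[...,0]-.435,P[...,1]+.077)<.08)
o=near&(P[...,2]>.1)&(P[...,2]<.145)&(S>120); print(o.sum(),sphere(P[o]))
g=near&(H>45)&(H<85)&(S>100)&(P[...,2]>.03)&(P[...,2]<.06); print("green",g.sum(),P[g].mean(0))
d=viewer.camera("side");cv2.imwrite("pics/s1.png",d["color"][:,:,::-1])
E
```

```text
{'time': 2.35, 'ee_pos': [0.4341, -0.0785, 0.3421], 'ft_force': [-1.0753, -0.0749, -1.5279], 'width': 0.0563, 'joint_positions': [-0.5659, -0.1647, 0.5798, 1.8618, 0.0908, 1.4175, 1.8476]}
[[-9.602e-01 -2.792e-01  1.000e-03]
 [-2.792e-01  9.602e-01  2.000e-04]
 [-1.000e-03 -1.000e-04 -1.000e+00]] y yaw 106.21432494782731
knob in tool [-0.0012  0.0016  0.2221]
942 (array([ 0.43479337, -0.07575165,  0.12158622]), np.float64(0.015400828001291864))
green 20 [ 0.42002722 -0.04033605  0.04397208]
```

View pics/w1.png

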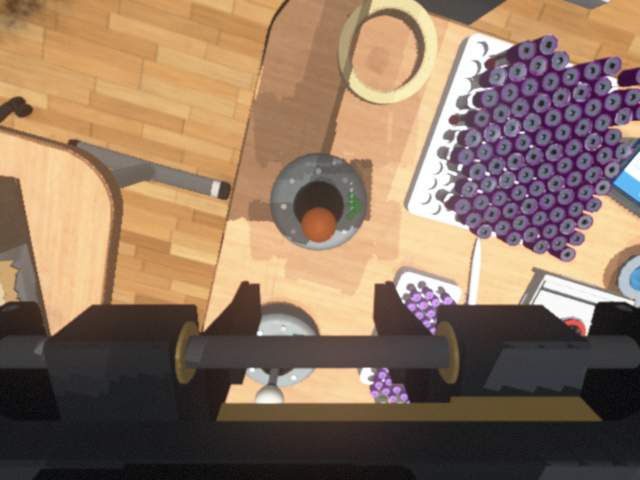

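View pics/s1.png

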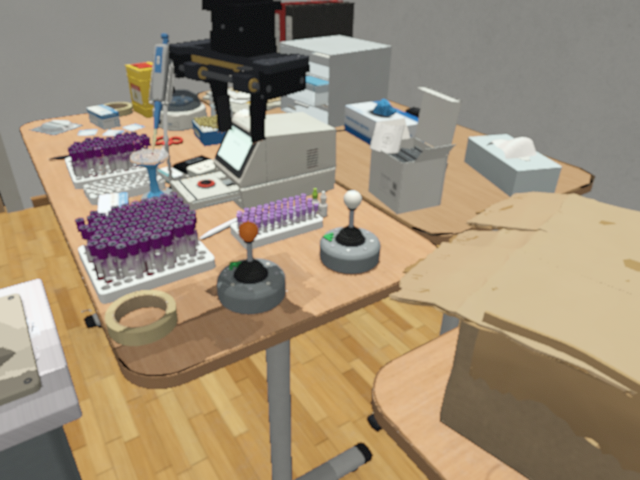

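drive_tool --plan '[{"rx":0,"ry":0,"rz":0,"x":-0.001,"y":0.002,"z":0.03,"fingers":0.65},{"rx":0,"ry":0,"rz":0,"x":-0.001,"y":0.002,"z":0.06,"fingers":0.65},{"rx":0,"ry":0,"rz":0,"x":-0.001,"y":0.002,"z":0.09,"fingers":0.65},{"rx":0,"ry":0,"rz":0,"x":-0.001,"y":0.002,"z":0.11,"fingers":0.65},{"rx":0,"ry":0,"rz":0,"x":-0.001,"y":0.002,"z":0.11,"fingers":0.65},{"rx":0,"ry":0,"rz":0,"x":-0.001,"y":0.002,"z":0.11,"fingers":0.65}]'

```text
time: 3.2
ee_pos: [0.435, -0.0718, 0.2326]
eef_rot: [-0.145, 0.989, 0.0, 0.0]
ft_force: [-1.1, 0.5, -0.7]
width: 0.0562
```

```bash
python3 st.py
```

```text
{'time': 3.2, 'ee_pos': [0.435, -0.0718, 0.2326], 'ft_force': [-1.1016, 0.52, -0.6795], 'width': 0.0562, 'joint_positions': [-0.5648, -0.0725, 0.6107, 2.0285, 0.0448, 1.172, 1.8888]}
[[-9.580e-01 -2.866e-01  9.000e-04]
 [-2.866e-01  9.580e-01  2.000e-04]
 [-9.000e-04 -1.000e-04 -1.000e+00]] y yaw 106.65738639534364
knob in tool [ 0.0015 -0.0046  0.1126]
```

drive_tool --plan '[{"rx":0,"ry":0,"rz":0,"x":0.001,"y":-0.004,"z":0.0,"fingers":0.65},{"rx":0,"ry":0,"rz":0,"x":0.001,"y":-0.004,"z":0.02,"fingers":0.65},{"rx":0,"ry":0,"rz":0,"x":0.001,"y":-0.004,"z":0.04,"fingers":0.65},{"rx":0,"ry":0,"rz":0,"x":0.001,"y":-0.004,"z":0.059,"fingers":0.65},{"rx":0,"ry":0,"rz":0,"x":0.001,"y":-0.004,"z":0.059,"fingers":0.65},{"rx":0,"ry":0,"rz":0,"x":0.001,"y":-0.004,"z":0.059,"fingers":0.65}]'

```text
time: 3.95
ee_pos: [0.4353, -0.0767, 0.1737]
eef_rot: [-0.144, 0.99, 0.0, 0.001]
ft_force: [-0.1, -0.4, 0.6]
width: 0.0567
```

```bash
python3 st.py; python3 - <<'E'
from h import *
d=viewer.camera("side");cv2.imwrite("pics/s2.png",cv2.resize(d["color"][120:320,130:400,::-1],None,fx=2.9,fy=2.9))
E
```

```text
{'time': 3.95, 'ee_pos': [0.4353, -0.0767, 0.1737], 'ft_force': [-0.0648, -0.3711, 0.5656], 'width': 0.0567, 'joint_positions': [-0.5527, 0.017, 0.6382, 2.0952, -0.0121, 1.0316, 1.9519]}
[[-9.584e-01 -2.854e-01  1.200e-03]
 [-2.854e-01  9.584e-01  2.000e-04]
 [-1.200e-03 -2.000e-04 -1.000e+00]] y yaw 106.58109629274554
knob in tool [0.0003 0.0002 0.0537]
```

View pics/s2.png

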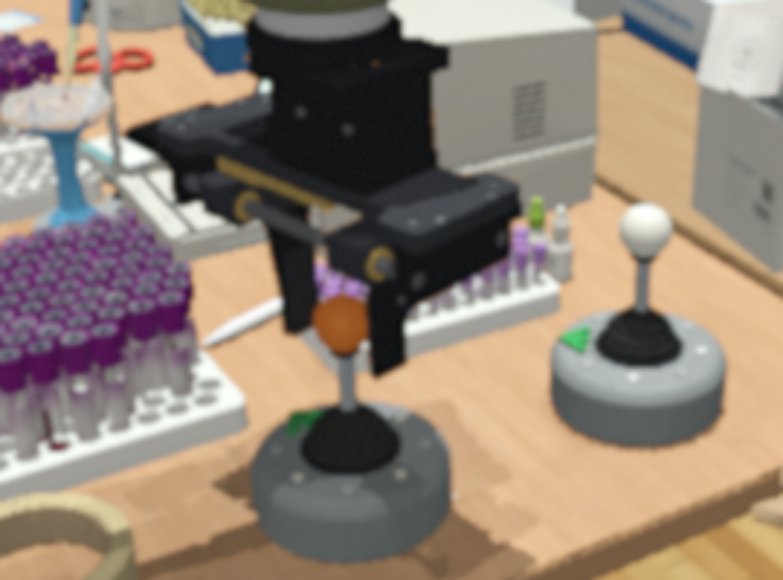

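drive_tool --plan '[{"rx":0,"ry":0,"rz":0,"x":0,"y":0.006,"z":0,"fingers":0.65},{"rx":0,"ry":0,"rz":0,"x":0,"y":0.011,"z":0,"fingers":0.65},{"rx":0,"ry":0,"rz":0,"x":0,"y":0.016,"z":0,"fingers":0.65},{"rx":0,"ry":0,"rz":0,"x":0,"y":0.021,"z":0,"fingers":0.65},{"rx":0,"ry":0,"rz":0,"x":0,"y":0.026,"z":0,"fingers":0.65},{"rx":0,"ry":0,"rz":0,"x":0,"y":0.031,"z":0,"fingers":0.65},{"rx":0,"ry":0,"rz":0,"x":0,"y":0.035,"z":0,"fingers":0.65},{"rx":0,"ry":0,"rz":0,"x":0,"y":0.038,"z":0,"fingers":0.65},{"rx":0,"ry":0,"rz":0,"x":0,"y":0.038,"z":0,"fingers":0.65},{"rx":0,"ry":0,"rz":0,"x":0,"y":0.038,"z":0,"fingers":0.65}]'

```text
time: 5.25
ee_pos: [0.4238, -0.0403, 0.1726]
eef_rot: [-0.144, 0.99, -0.0, -0.0]
ft_force: [1.4, -3.3, -2.8]
width: 0.0569
```

```bash
python3 st.py; python3 - <<'E'
from h import *
from scipy.optimize import least_squares
d=viewer.camera("side");cv2.imwrite("pics/s3.png",cv2.resize(d["color"][120:320,130:400,::-1],None,fx=2.9,fy=2.9))
P=cloud(d);H,S,V=cv2.split(cv2.cvtColor(d["color"],cv2.COLOR_RGB2HSV))
o=(d["depth"]>0)&(np.hypot(P[...,0]-.43,P[...,1]+.06)<.07)&(P[...,2]>.09)&(P[...,2]<.14)&(S>120)&(H<20); Q=P[o]
x=least_squares(lambda x:np.linalg.norm(Q-x,axis=1)-.016,Q.mean(0),loss='soft_l1',f_scale=.002).x
v=(x-[.4350,-.0766,.12]); print(o.sum(),x,"along/lateral",v[:2]@[-.2857,.9583],v[:2]@[.9583,.2857])
E
```

```text
{'time': 5.25, 'ee_pos': [0.4238, -0.0403, 0.1726], 'ft_force': [1.4377, -3.2703, -2.8155], 'width': 0.0569, 'joint_positions': [-0.5988, -0.0246, 0.5887, 2.1305, 0.016, 1.032, 1.8417]}
[[-9.584e-01 -2.853e-01 -3.000e-04]
 [-2.853e-01  9.584e-01 -1.000e-04]
 [ 3.000e-04  0.000e+00 -1.000e+00]] y yaw 106.5749300777847
knob in tool [-0.0004 -0.038   0.0526]
203 [ 0.42875717 -0.05596375  0.11654887] along/lateral 0.021559296960540895 -8.672458986039616e-05
```

View pics/s3.png

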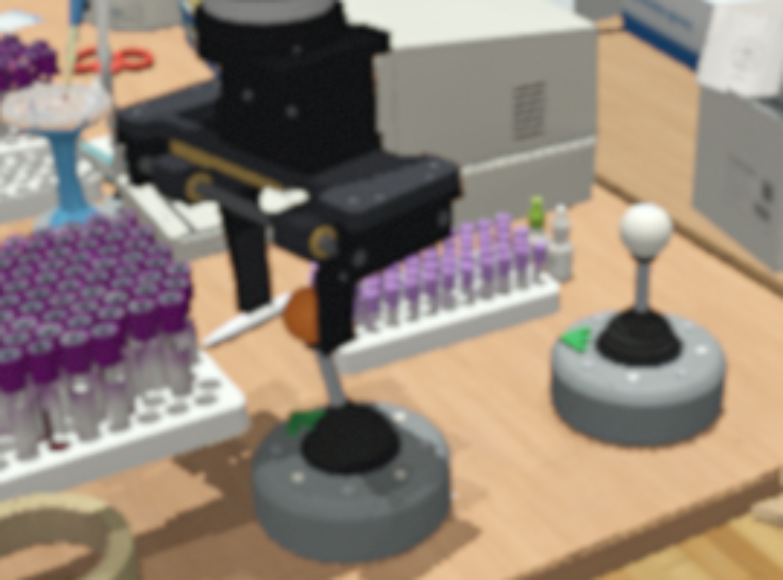

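drive_tool --plan '[{"rx":0,"ry":0,"rz":0,"x":0,"y":0.002,"z":0,"fingers":0.65},{"rx":0,"ry":0,"rz":0,"x":0,"y":0.003,"z":0,"fingers":0.65},{"rx":0,"ry":0,"rz":0,"x":0,"y":0.003,"z":0,"fingers":0.65},{"rx":0,"ry":0,"rz":0,"x":0,"y":0.003,"z":0,"fingers":0.65}]'

```text
time: 5.8
ee_pos: [0.423, -0.0373, 0.1727]
eef_rot: [-0.144, 0.99, 0.0, -0.0]
ft_force: [1.1, -3.9, -3.6]
width: 0.0567
```

```bash
python3 st.py; cat > k.py <<'E'
from h import *
from scipy.optimize import least_squares
for c in ["side","top","wrist"]:
    d=viewer.camera(c);cv2.imwrite(f"pics/k_{c}_{monitor.read_state()['time']:.2f}.png",d["color"][:,:,::-1])
    P=cloud(d);H,S,V=cv2.split(cv2.cvtColor(d["color"],cv2.COLOR_RGB2HSV))
    o=(d["depth"]>0)&(np.hypot(P[...,0]-.43,P[...,1]+.06)<.07)&(P[...,2]>.09)&(P[...,2]<.14)&(S>150)&(H<12); Q=P[o]
    if o.sum()<20: print(c,o.sum());continue
    x=least_squares(lambda x:np.linalg.norm(Q-x,axis=1)-.016,Q.mean(0),loss='soft_l1',f_scale=.001).x
    v=(x-[.4350,-.0766,.12]); print(c,o.sum(),x.round(4),"along/lateral",v[:2]@[-.2857,.9583],v[:2]@[.9583,.2857])
E
python3 k.py; ls pics
```

```text
{'time': 5.8, 'ee_pos': [0.423, -0.0373, 0.1727], 'ft_force': [1.0971, -3.882, -3.6497], 'width': 0.0567, 'joint_positions': [-0.6024, -0.0276, 0.5843, 2.1326, 0.0177, 1.0322, 1.833]}
[[-9.584e-01 -2.855e-01 -1.000e-04]
 [-2.855e-01  9.584e-01  0.000e+00]
 [ 1.000e-04  0.000e+00 -1.000e+00]] y yaw 106.59017772817495
knob in tool [-0.0003 -0.0411  0.0527]
side 35 [ 0.4272 -0.0587  0.1226] along/lateral 0.01938851973236647 -0.0023356470321536016
top 0
wrist 3036 [ 0.427  -0.0487  0.1154] along/lateral 0.028985469662584463 0.0003295658760517812
crop0.png
k_side_5.85.png
k_top_5.90.png
k_wrist_5.95.png
s1.png
s2.png
s3.png
side0.png
top0.png
w1.png
```

drive_tool --plan '[{"rx":0,"ry":0,"rz":0,"x":0,"y":0,"z":0,"fingers":0.65},{"rx":0,"ry":0,"rz":0,"x":0,"y":0,"z":0,"fingers":0.65},{"rx":0,"ry":0,"rz":0,"x":0,"y":0,"z":0,"fingers":0.65},{"rx":0,"ry":0,"rz":0,"x":0,"y":0,"z":0,"fingers":0.65},{"rx":0,"ry":0,"rz":0,"x":0,"y":0,"z":0,"fingers":0.65},{"rx":0,"ry":0,"rz":0,"x":0,"y":0,"z":0,"fingers":0.65},{"rx":0,"ry":0,"rz":0,"x":0,"y":0,"z":0,"fingers":0.65},{"rx":0,"ry":0,"rz":0,"x":0,"y":0,"z":0,"fingers":0.65},{"rx":0,"ry":0,"rz":0,"x":0,"y":0,"z":0,"fingers":0.65},{"rx":0,"ry":0,"rz":0,"x":0,"y":0,"z":0,"fingers":0.65},{"rx":0,"ry":0,"rz":0,"x":0,"y":0,"z":0,"fingers":0.65},{"rx":0,"ry":0,"rz":0,"x":0,"y":0,"z":0,"fingers":0.65}]'

```text
time: 7.45
ee_pos: [0.4231, -0.0373, 0.1727]
eef_rot: [-0.144, 0.99, 0.0, 0.0]
ft_force: [1.8, -3.9, -2.4]
width: 0.0565
```

drive_tool --plan '[{"rx":0,"ry":0,"rz":0,"x":0,"y":0,"z":0,"fingers":0.65},{"rx":0,"ry":0,"rz":0,"x":0,"y":0,"z":0,"fingers":0.65},{"rx":0,"ry":0,"rz":0,"x":0,"y":0,"z":0,"fingers":0.65},{"rx":0,"ry":0,"rz":0,"x":0,"y":0,"z":0,"fingers":0.65},{"rx":0,"ry":0,"rz":0,"x":0,"y":0,"z":0,"fingers":0.65},{"rx":0,"ry":0,"rz":0,"x":0,"y":0,"z":0,"fingers":0.65},{"rx":0,"ry":0,"rz":0,"x":0,"y":0,"z":0,"fingers":0.65},{"rx":0,"ry":0,"rz":0,"x":0,"y":0,"z":0,"fingers":0.65}]'

```text
time: 8.45
ee_pos: [0.4231, -0.0373, 0.1728]
eef_rot: [-0.144, 0.99, 0.0, 0.0]
ft_force: [2.5, -4.5, -3.5]
width: 0.0567
```

```bash
python3 k.py; python3 st.py
```

```text
side 32 [ 0.4283 -0.0584  0.123 ] along/lateral 0.019309518730147263 -0.0011871018084755117
top 0
wrist 3032 [ 0.4271 -0.0487  0.1154] along/lateral 0.029027995638228745 0.0004065465092676263
{'time': 8.6, 'ee_pos': [0.423, -0.0373, 0.1727], 'ft_force': [1.5468, -4.35, -4.3284], 'width': 0.0564, 'joint_positions': [-0.6023, -0.0277, 0.5842, 2.1326, 0.0176, 1.0322, 1.8329]}
[[-9.584e-01 -2.855e-01 -0.000e+00]
 [-2.855e-01  9.584e-01  1.000e-04]
 [-0.000e+00  1.000e-04 -1.000e+00]] y yaw 106.5876741669548
knob in tool [-0.0002 -0.0411  0.0527]
```

drive_tool --plan '[{"rx":0,"ry":0,"rz":0,"x":0,"y":-0.004,"z":0,"fingers":0.65},{"rx":0,"ry":0,"rz":0,"x":0,"y":-0.009,"z":0,"fingers":0.65},{"rx":0,"ry":0,"rz":0,"x":0,"y":-0.014,"z":0,"fingers":0.65},{"rx":0,"ry":0,"rz":0,"x":0,"y":-0.019,"z":0,"fingers":0.65},{"rx":0,"ry":0,"rz":0,"x":0,"y":-0.024,"z":0,"fingers":0.65},{"rx":0,"ry":0,"rz":0,"x":0,"y":-0.029,"z":0,"fingers":0.65},{"rx":0,"ry":0,"rz":0,"x":0,"y":-0.033,"z":0,"fingers":0.65},{"rx":0,"ry":0,"rz":0,"x":0,"y":-0.037,"z":0,"fingers":0.65},{"rx":0,"ry":0,"rz":0,"x":0,"y":-0.041,"z":0,"fingers":0.65},{"rx":0,"ry":0,"rz":0,"x":0,"y":-0.041,"z":0,"fingers":0.65},{"rx":0,"ry":0,"rz":0,"x":0,"y":-0.041,"z":0,"fingers":0.65}]'

```text
time: 9.98
ee_pos: [0.4347, -0.0765, 0.1727]
eef_rot: [-0.144, 0.99, 0.0, -0.0]
ft_force: [-0.3, 0.4, 0.9]
width: 0.0568
```

```bash
python3 k.py; python3 st.py
```

```text
side 40 [ 0.4296 -0.0904  0.1261] along/lateral -0.011672449581040556 -0.009129933767016237
top 0
wrist 2796 [ 0.435  -0.0753  0.1209] along/lateral 0.0012523014335136134 0.0003398285746535002
{'time': 10.125, 'ee_pos': [0.4347, -0.0764, 0.1727], 'ft_force': [-0.3353, 0.1989, -0.5276], 'width': 0.0567, 'joint_positions': [-0.5536, 0.018, 0.6388, 2.0967, -0.0127, 1.0305, 1.9522]}
[[-9.583e-01 -2.857e-01 -0.000e+00]
 [-2.857e-01  9.583e-01  2.000e-04]
 [-0.000e+00  2.000e-04 -1.000e+00]] y yaw 106.6024709980628
knob in tool [-0.0002 -0.0002  0.0527]
```

drive_tool --plan '[{"rx":0,"ry":0,"rz":0,"x":0,"y":0,"z":-0.02,"fingers":0.65},{"rx":0,"ry":0,"rz":0,"x":0,"y":0,"z":-0.045,"fingers":0.65},{"rx":0,"ry":0,"rz":0,"x":0,"y":0,"z":-0.08,"fingers":0.65},{"rx":0,"ry":0,"rz":0,"x":0,"y":0,"z":-0.12,"fingers":0.65},{"rx":0,"ry":0,"rz":0,"x":0,"y":0,"z":-0.15,"fingers":0.65},{"rx":0,"ry":0,"rz":0,"x":0,"y":0,"z":-0.15,"fingers":0.65},{"rx":0,"ry":0,"rz":0,"x":0,"y":0,"z":-0.15,"fingers":0.65}]'

```text
time: 11.0
ee_pos: [0.4345, -0.0765, 0.322]
eef_rot: [-0.144, 0.99, 0.0, -0.0]
ft_force: [0.1, 0.5, 0.4]
width: 0.0568
```

```bash
sed -i 's/(S>150)&(H<12)/(S>120)\&(H<20)/' k.py; python3 k.py; python3 st.py; ls pics/k_side*
```

```text
side 291 [ 0.4344 -0.0764  0.1201] along/lateral 0.0003226615837142245 -0.0004930295499109668
top 0
wrist 1065 [ 0.4348 -0.0754  0.1208] along/lateral 0.0012055726020499347 0.00012914203423032686
{'time': 11.15, 'ee_pos': [0.4344, -0.0766, 0.3218], 'ft_force': [-0.8545, 0.27, -0.1894], 'width': 0.0567, 'joint_positions': [-0.5744, -0.1528, 0.5912, 1.8952, 0.0869, 1.376, 1.8547]}
[[-9.584e-01 -2.855e-01 -1.700e-03]
 [-2.855e-01  9.584e-01 -3.000e-04]
 [ 1.700e-03  2.000e-04 -1.000e+00]] y yaw 106.58930609151429
knob in tool [-0.0009 -0.0003  0.2018]
pics/k_side_10.03.png
pics/k_side_11.05.png
pics/k_side_5.85.png
pics/k_side_8.50.png
```

View pics/k_side_11.05.png

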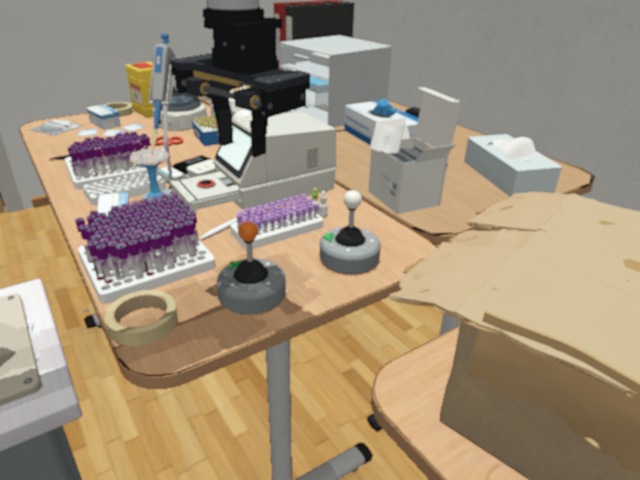

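```bash
python3 -c "
from bench import workorder; print(workorder.close_job())"
```

```text
the job is handed in; nothing more can be done
None
```

I pushed the orange stick straight toward the green arrow with one finger pad. I held it fully over for about 2.7 s, eased it back upright, and lifted the gripper clear before handing in at about 11 s of the 32 s allowed.

- **Tilt while held:** the wrist camera put the knob 29 mm toward the arrow and 0.4 mm off to the side. Tool position and the roughly 4–5 N sideways force agree with that.
- **After release:** the side camera shows the orange knob within 1 mm of its starting place and upright at (249, 231). The wrist camera puts it 1.2 mm off.
- **White remote:** it was never approached, and in the last picture its knob is at (352, 199), the same place as at the start.
- **Checks that disagreed:** with the finger hiding most of the knob, the side camera gave about 19–22 mm of tilt, and a wrong position just after release. I did not rely on those. The top camera could not see the knob while the gripper was over it.
- **Refused call:** my first move call was refused as invalid and nothing moved. The same kind of call with all fields filled in and fewer rows was accepted.

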